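Hold the knife carrier over the tag reader

ROBOT

A 6-joint arm with a two-finger parallel gripper is mounted at the origin on the work surface. World frame = base frame: x ahead of the robot, y to its left, z up, the work surface at z = 0. Lengths are in m, angles in rad, forces in N, time in s.
With the tool pointing down it reaches from about 0.35 to 0.85 m from the base axis. Payload 8.1 kg.
Tool frame: the origin (TCP) lies midway between the tips of the shut fingers; the grasp point (between the pads) lies 19 mm behind it; z points along the fingers, y is the line along which they close (so a half turn about z gives the same grasp; the last joint's range is limited). The gripper opens to 93 mm and grips with 3 to 60 N. Pads are 15 mm wide; open, the fingers measure 128 mm over their backs; the gripper's body (75 mm by 188 mm) begins 65 mm behind the grasp point.
Start: joints at [1.179, 0.13, 1.488, -0, 1.523, -0.085], TCP at [0.181, 0.572, 0.219] pointing down, gripper open.
Joint ranges: [-2.96, 2.96], [-0.89, 2.26], [0.02, 2.5], [-1.34, 4.48], [0, 2.73], [-2.66, 2.66]. Speed limits (rad/s): [2.39, 2.39, 2.79, 3.14, 3.14, 3.14].

INTERFACE

Orientations are given as a unit quaternion [x, y, z, w].
In Python, from rig import robot gives the robot as it stands.
- The arm moves only by the tool step_arm, never from a script. Its argument "motion" is a list of rows, each a list of 6 numbers: the shift along the tool's x, y, z in units of 60 mm (1.0 is 60 mm), then the turn, a rotation vector about the tool's x, y, z in units of 5 degrees (1.0 is 5 degrees). In form: [[dx, dy, dz, wx, wy, wz], ...]. A call has exactly 8 rows; each row is the pose to reach, as a shift and turn from the pose commanded when the call began, along the tool's axes at that moment; what a row does not reach only later rows make up. A row lasts 1/8 s, in which the tool goes at most 62.5 mm and 10.7 degrees, less where a joint would pass 70% of its speed; a pose out of reach is approached as far as the arm can. A call with a gripper value outside its range is refused whole. "gripper" is the closure, from 0 (fully open) to 1 (shut), set as the call begins (left out, the last holds). The fingers move at their own pace and stop on an object; the grip force is fixed at half the most. Time passes only in rows, so rows that repeat a pose let the fingers close, or fill a call up. It gives the time, the measured TCP pose, the force, the opening and the grip force at its end, in the units of the state.
- robot.sense(): the state, without advancing time (a new reading comes with each control period).
- robot.grab_frame(name): name is "scene" or "top" or "wrist"; returns a dict with "frame" (480x640x3 uint8, blue, green, red), "range_z" (480x640 float32, m along the optical axis (not along the pixel's ray), 0 where there is no reading), "intrinsics" (3x3 intrinsics, pixels), "pose" (4x4, takes a point from camera to world coordinates). Camera axes: x right, y down, z forward; pixel columns grow to the right and rows downward; lengths in m; the calibration is good to about 2 mm. A picture is of the moment at which its call begins.
- robot.sign_off(): hands the job in; it is judged then, once.
The state is a dict: "time": time; "q": joint angles; "joint_vel": joint speeds; "effort": joint torques, N m; "position": TCP position; "tcp_rot": TCP orientation; "ft_force": force on the tool from outside, world axes, zero at the start; "torque": the same for the moment, N m; "opening": finger opening in m; "finger_force": force on a finger pad.
Only numpy, scipy, OpenCV 4.12 (cv2) and the standard library are available. Lean on these libraries where they do the work, as an engineer would, in place of code of your own. Each camera call takes 0.05 s, during which the arm holds its last target. There are 200 camera calls.

TASK

Lift the green carrier with the three red pocket knives up and off the two prongs of its hanger, and hold it out by its black handle bar over the middle of the flat black tag reader, its underside about 8 cm above the reader's face, so that the tag underneath can be read. Keep it level all the way so that the knives stay in, do not let it touch the reader, and leave the rivet tray, the screwdriver and the jar where they are. Finish while still holding it there, steady and level in the air: do not put it down or let go.

Things in the scene. Friction and masses are not known exactly. Their poses are not given: they have to be found in the camera images.
- carrier: Green open tray with overhead handle, hung on the hanger; 0.35 kg, 0.56 kg with knives. Origin: centre of the tray's underside; z up, y along tray and handle bar. Tray 100 (x) x 150 (y) x 30 mm high, walls and floor 3 mm. Two flat upright steel straps, 16 (x) x 4 (y) mm, at y = +-73 mm, carry the bar, whose top is 161 mm above the underside.
- carrier_grip (a point): Centre of the carrier's straight black handle bar, 150 mm above the tray's underside; axes as the carrier's. Bar 14 mm thick (x), 142 mm long (y), 22 mm tall (z). It lies across the hanger's two prongs, which leave its middle free to be gripped from above across its 14 mm thickness.
- hanger: Fixed steel stand; the carrier hangs over its origin, which lies at the bench top; z up; prongs point to its -x, the open side. Base plate x -90 to +110 mm, 150 (y) x 12 mm. Two 14 mm square posts at x = +85, y = +-45 mm, 200 mm high, with a crosspiece at 120 mm. From each post top a round level prong, 10 mm diameter, upper side at 200 mm, runs to -x under the bar.
- hanger_tips (a point): Point midway between the upturned tips of the hanger's prongs (tips at y = +-45 mm, x = -25 mm, highest point 220 mm above the bench). The bar must rise over 20 mm to pass them; the carrier's straps stand outside the prongs, so after lifting draw it to the hanger's -x by 60 mm or more before moving sideways.
- reader: Fixed flat black tag reader, 150 x 150 mm square and 20 mm high, with a blue ring and dot in the middle of its upper face. Origin: centre of its underside on the bench; z up. It stands either to the left or to the right of the robot's middle line, the hanger on the other side.
- reader_face (a point): Centre of the reader's upper face, 20 mm above the bench.
- knife1: One of three loose closed pocket knives lying in the carrier: red scales, steel between, 24 (x) x 90 (y) x 16 mm high, about 0.07 kg. Origin: centre of its underside.
- knife2: One of three loose closed pocket knives lying in the carrier: red scales, steel between, 24 (x) x 90 (y) x 16 mm high, about 0.07 kg. Origin: centre of its underside.
- knife3: One of three loose closed pocket knives lying in the carrier: red scales, steel between, 24 (x) x 90 (y) x 16 mm high, about 0.07 kg. Origin: centre of its underside.
- rivet_tray: Bystander: loose small green tray of brass rivets, 110 (x) x 80 (y) x 30 mm, 0.4 kg, on the bench near the robot's middle line. Origin: centre of its underside.
- screwdriver: Bystander: loose screwdriver, 180 mm long, lying on the bench roughly along x beyond the middle. Origin: the middle of its underside.
- pin_jar: Bystander: loose amber jar with a white cap, 50 mm diameter, 60 mm high, on the bench to the right. Origin: centre of its underside.
Things that resemble listed ones, but are neither listed nor needed, are in the scene too. There is more than one size of the carrier; the job needs the smallest.

How it is judged:
On the way:
1. the carrier is lifted off the prongs, clear of the hanger and carried by the fingers (contact force between carrier and hanger below 0.05 N and z of carrier in the frame of hanger above 0.075 m and contact force between the fingers and carrier above 1 N and angle between carrier's own z axis and vertical below 0.2 rad), for 0.2 s.
At the end, for the whole second after the job is handed in: Fingers hold the carrier: underside centre within 35 mm of the reader's centre from above, 50 to 115 mm over its face, within 0.10 rad of level, at rest (under 20 mm/s, 0.15 rad/s), touching neither hanger nor reader, all three knives inside (horizontal distance between carrier and reader_face below 0.035 m and z of carrier in the frame of reader_face between 0.05 and 0.115 m and angle between carrier's own z axis and vertical below 0.1 rad and linear speed of carrier below 0.02 m/s and angular speed of carrier below 0.15 rad/s and contact force between the fingers and carrier above 1 N and contact force between carrier and hanger below 0.05 N and contact force between carrier and reader below 0.05 N and z of knife1 in the frame of carrier between -0.005 and 0.03 m and x of knife1 in the frame of carrier between -0.05 and 0.05 m and y of knife1 in the frame of carrier between -0.075 and 0.075 m and z of knife2 in the frame of carrier between -0.005 and 0.03 m and x of knife2 in the frame of carrier between -0.05 and 0.05 m and y of knife2 in the frame of carrier between -0.075 and 0.075 m and z of knife3 in the frame of carrier between -0.005 and 0.03 m and x of knife3 in the frame of carrier between -0.05 and 0.05 m and y of knife3 in the frame of carrier between -0.075 and 0.075 m); the arm keeps its last pose, push and grip.
It fails at once if the carrier is tipped more than 0.35 rad (20 degrees) (angle between carrier's own z axis and vertical above 0.35 rad).
It fails at once if the carrier touches the reader (contact force between carrier and reader above 0.5 N).
It fails at once if the rivet tray is moved more than 20 mm (distance of rivet_tray from where it was at the start of the episode above 0.02 m).
It fails at once if the screwdriver is moved more than 20 mm (distance of screwdriver from where it was at the start of the episode above 0.02 m).
It fails at once if the jar is moved more than 20 mm (distance of pin_jar from where it was at the start of the episode above 0.02 m).
It also fails if it takes over 43 s, if anything falls off the work surface, if the arm or the gripper's body presses on something with over 40 N, if the wrist force passes 120 N, or if a joint passes its speed limit or range.

## Working session

There is one attempt and no reset: what is moved stays moved. The work goes in short steps, Python scripts to look and compute and a tool call to move; the robot and the scene stay as the last step left them, time stands still between calls to the robot, and variables do not carry over. Pictures are saved under pics/ and viewed, at most 10 in all, crops included, and the job is handed in when it is done.

Besides the shell and the picture viewer there is one more tool, called after "Emit:" by a JSON object that holds its "fn" and its "kwargs", one argument or row to a line. step_arm: Moves the arm, as the interface text tells. Its arguments: {"type":"object","properties":{"motion":{"type":"array"},"gripper":{"type":"number"}},"required":["motion"]}

```bash
mkdir -p pics; cat > h.py <<'E'
import numpy as np,cv2
from rig import robot
def grab(n,tag):
    f=robot.grab_frame(n); np.savez(f'pics/{tag}.npz',**{k:np.asarray(v) for k,v in f.items()}); cv2.imwrite(f'pics/{tag}.png',f['frame']); return f
def load(tag): return dict(np.load(f'pics/{tag}.npz'))
def cloud(f):
    K=f['intrinsics'];z=f['range_z'];v,u=np.mgrid[:480,:640]
    p=np.stack([(u-K[0,2])/K[0,0]*z,(v-K[1,2])/K[1,1]*z,z],-1)
    w=p@f['pose'][:3,:3].T+f['pose'][:3,3]; w[z<=0]=np.nan; return w
E
python3 - <<'E'
from h import *
for n in('scene','top'): f=grab(n,n+'0'); print(n,f['pose'].round(3).tolist())
s=robot.sense(); print(s['time'],s['position'],s['tcp_rot'],s['opening'])
E
```

```text
scene [[-0.195, 0.806, -0.559, 1.223], [0.981, 0.16, -0.111, -0.019], [0.0, -0.57, -0.822, 1.221], [0.0, 0.0, 0.0, 1.0]]
top [[0.001, -0.998, 0.062, 0.434], [-1.0, -0.002, -0.023, -0.151], [0.023, -0.062, -0.998, 1.306], [0.0, 0.0, 0.0, 1.0]]
0.1 [0.18097874 0.57151666 0.21768376] [ 1.52773113e-01  9.88260937e-01 -8.10909027e-04 -1.98630603e-04] 0.0928653509745998
```

View pics/scene0.png

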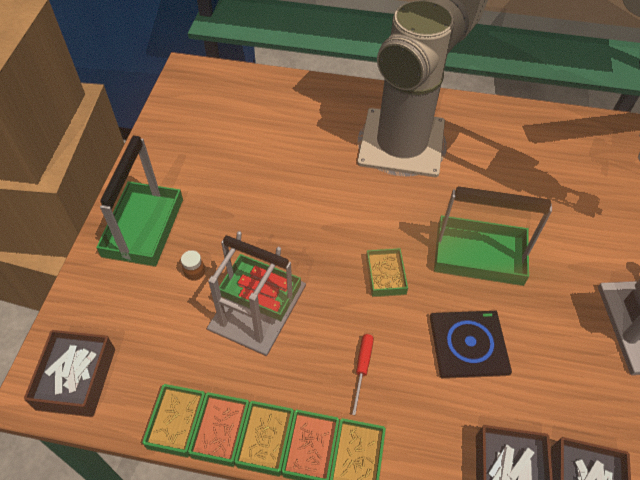

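View pics/top0.png

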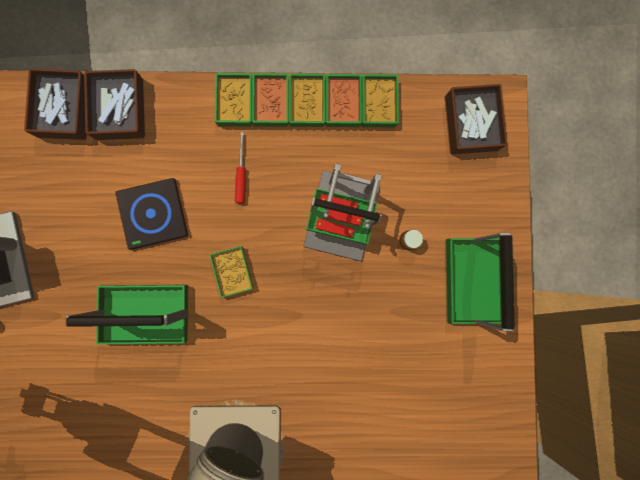

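The scene shows three green carriers in scene0: (140,220) large and empty, (485,245) large and empty, and (262,285) small, on the hanger with three red knives. The last one fits: it is the smallest, holds the knives and is hung. The reader is at (470,342), the rivet tray at (387,272), the screwdriver at (362,370) and the jar at (192,263). Next I'll measure and confirm with a crop.

```bash
python3 - <<'E'
from h import *
def ray(f,uv):
    d=f['pose'][:3,:3]@np.linalg.solve(f['intrinsics'],[uv[0],uv[1],1]);return f['pose'][:3,3],d
F={t:load(t) for t in('scene0','top0')}
box={'scene0':(205,225,310,300),'top0':(300,185,395,235)}
cr=[];cent={}
for t,f in F.items():
    w=cloud(f);im=f['frame'].astype(int);x0,y0,x1,y1=box[t]
    m=np.zeros((480,640),bool);m[y0:y1,x0:x1]=True
    m&=(im.max(-1)<60)&(w[...,2]>.17)&(w[...,2]<.24)
    n,l,st,c=cv2.connectedComponentsWithStats(m.astype(np.uint8));k=1+st[1:,4].argmax();m=l==k
    p=w[m];print(t,st[k],'z pct',np.nanpercentile(p[:,2],[5,50,95]).round(4))
    top=p[p[:,2]>np.nanpercentile(p[:,2],95)-.006]
    r=cv2.minAreaRect((top[:,:2]*1000).astype(np.float32));print(' top face rect mm',r, 'z',np.median(top[:,2]))
    uv=np.argwhere(m)[:,::-1];rr=cv2.minAreaRect(uv.astype(np.float32));cent[t]=rr[0];print(' px',rr)
    # reader blue
    b=(im[...,0]>120)&(im[...,2]<80)&(im[...,0]-im[...,1]>40)
    b=b.astype(np.uint8); b[:, :]=b; n,l,st,c=cv2.connectedComponentsWithStats(b)
    for i in range(1,n):
        if st[i,4]>25: print(' blue',st[i],c[i],np.nanmedian(w[l==i],0).round(4))
    # reader dot ray
    c=f['frame'][y0-20:y1+60,x0-20:x1+20];cr.append(cv2.resize(c,(390,450),interpolation=cv2.INTER_CUBIC))
cv2.imwrite('pics/crop.png',np.hstack(cr))
def tri(a,b):
    o1,d1=ray(F['scene0'],a);o2,d2=ray(F['top0'],b)
    s=np.linalg.lstsq(np.c_[d1,-d2],o2-o1,rcond=None)[0];A=o1+s[0]*d1;B=o2+s[1]*d2
    return ((A+B)/2).round(4),np.linalg.norm(A-B).round(4)
print('bar tri',tri(cent['scene0'],cent['top0']))
print('ring tri',tri((470.5,341.5),(151,213)))
E
```

```text
scene0 [250 251   8   6  13] z pct [0.207  0.2122 0.2192]
 top face rect mm ((577.1553344726562, -257.9350280761719), (15.538570404052734, 1.5072824954986572), 75.40072631835938) z 0.21623034732907764
 px ((253.2000274658203, 253.6000213623047), (7.155416965484619, 2.683281421661377), 26.56505012512207)
 blue [447 321  47  42 454] [470.11013216 341.66299559] [0.5848 0.2101 0.02  ]
 blue [465 336  11  10  88] [470.125      340.61363636] [0.5812 0.2101 0.021 ]
top0 [314 198  66  25 439] z pct [0.2119 0.2204 0.2238]
 top face rect mm ((568.2294311523438, -256.23040771484375), (139.2991180419922, 14.27408504486084), 76.16259002685547) z 0.22099350578363486
 px ((346.6022033691406, 209.44198608398438), (65.95039367675781, 9.108067512512207), 15.422160148620605)
 blue [130 193  42  41 399] [150.44862155 213.00501253] [0.581  0.21   0.0198]
 blue [146 209  10   9  76] [150.40789474 212.92105263] [0.5811 0.2107 0.0212]
bar tri (array([ 0.5697, -0.2593,  0.2031]), np.float64(0.0038))
ring tri (array([0.5815, 0.211 , 0.0165]), np.float64(0.0013))
```

View pics/crop.png

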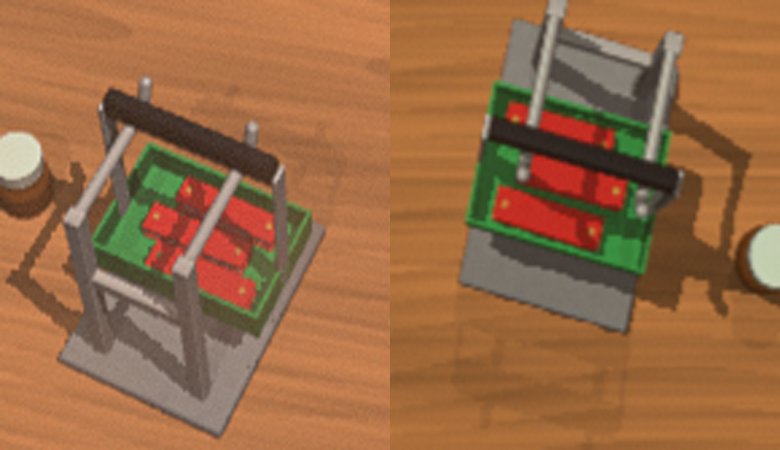

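The crop confirms it: the small carrier hangs on the prongs with three red knives. The posts are on the far side, so the open side faces the robot. Next come a better scene-view bar mask, the height of the empty carrier on the left, and the first move.

```bash
cat >> h.py <<'E'
from scipy.spatial.transform import Rotation as R
def tri(F,G,a,b):
    r=lambda f,uv:(f['pose'][:3,3],f['pose'][:3,:3]@np.linalg.solve(f['intrinsics'],[uv[0],uv[1],1]))
    (o1,d1),(o2,d2)=r(F,a),r(G,b)
    s=np.linalg.lstsq(np.c_[d1,-d2],o2-o1,rcond=None)[0];A=o1+s[0]*d1;B=o2+s[1]*d2
    return ((A+B)/2).round(4),np.linalg.norm(A-B).round(4)
def units(p,yaw,p0=None,r0=None):
    "shift/turn units from the present pose to TCP p, tool z down, tool y at angle yaw"
    s=robot.sense(); r0=R.from_quat(s['tcp_rot'] if r0 is None else r0); p0=s['position'] if p0 is None else p0
    y=np.array([np.cos(yaw),np.sin(yaw),0]);z=np.array([0,0,-1.]);T=R.from_matrix(np.c_[np.cross(y,z),y,z])
    return np.r_[r0.inv().apply(np.array(p)-p0)/.06,np.degrees((r0.inv()*T).as_rotvec())/5].round(3)
E
python3 - <<'E'
from h import *
f=load('scene0');g=load('top0');w=cloud(f);im=f['frame']
m=np.zeros((480,640),bool);m[232:272,218:292]=True
m&=(w[...,2]>.195)&(im.max(-1)<95)
n,l,st,c=cv2.connectedComponentsWithStats(m.astype(np.uint8),connectivity=8);k=1+st[1:,4].argmax();print(st[k])
p=w[l==k];rr=cv2.minAreaRect(np.argwhere(l==k)[:,::-1].astype(np.float32));print(rr,np.nanpercentile(p,[2,50,98],axis=0).round(3).tolist())
q=p[:,:2]-np.nanmean(p[:,:2],0);v=np.linalg.svd(q,full_matrices=False)[2][0];print('dir',v,'mean',p.mean(0))
print('tri',tri(f,g,rr[0],(346.6,209.44)))
wt=cloud(g);b=wt[270:350,60:200];print('left carrier max z',np.nanmax(b[...,2]),'hi pts',np.nanpercentile(b[b[...,2]>.2],[1,99],axis=0).round(3).tolist())
for t in [(.3,.45,.38,),(.568,-.256,.34)]: print(units(t,-.241))
E
```

```text
[223 236  65  33 649]
((255.05642700195312, 251.3514404296875), (67.99615478515625, 10.189141273498535), 20.806791305541992) [[0.553, -0.321, 0.204], [0.573, -0.255, 0.219], [0.591, -0.191, 0.224]]
dir [-0.23451265 -0.97211307] mean [ 0.57305341 -0.25572438  0.21720742]
tri (array([ 0.5685, -0.2569,  0.2103]), np.float64(0.0005))
left carrier max z 0.22952847879951843 hi pts [[0.325, 0.121, 0.201], [0.345, 0.321, 0.228]]
[-2.5020e+00 -1.3360e+00 -2.7030e+00 -1.7000e-02  1.3000e-02  1.7247e+01]
[-1.0314e+01 -1.1204e+01 -2.0210e+00 -1.7000e-02  1.3000e-02  1.7247e+01]
```

Emit:
{"fn": "step_arm", "kwargs": {
  "motion": [
    [0,0,-1,0,0,1],
    [-0.4,-0.4,-1.9,0,0,2],
    [-1.1,-1.2,-2.2,0,0,3],
    [-1.8,-1.95,-2.3,0,0,4],
    [-2.5,-2.7,-2.3,0,0,5],
    [-3.2,-3.5,-2.3,0,0,6],
    [-3.9,-4.25,-2.3,0,0,7],
    [-4.6,-5,-2.3,0,0,8]
  ],
  "gripper": 0
}}

```text
time: 1.1
position: [0.3529, 0.203, 0.3564]
tcp_rot: [0.483, 0.876, 0.0, 0.0]
ft_force: [1.6, -0.3, 0.1]
opening: 0.0933
finger_force: 0.0
```

```bash
python3 - <<'E'
from h import *
print(robot.sense()['position'],robot.sense()['time'],robot.sense()['q']);print(units((.568,-.2565,.32),-.241))
E
```

```text
[0.35289027 0.20296548 0.35637337] 1.1 [ 3.95875805e-01 -4.11325625e-01  1.73178091e+00 -3.36590357e-05
  1.82105859e+00 -1.67617913e-01]
[-8.389e+00 -1.059e+00  6.070e-01  1.000e-03  0.000e+00  9.219e+00]
```

Emit:
{"fn": "step_arm", "kwargs": {
  "motion": [
    [-1,-0.1,0,0,0,1.2],
    [-2,-0.25,0,0,0,2.4],
    [-3,-0.4,0,0,0,3.6],
    [-4,-0.5,0,0,0,4.8],
    [-5,-0.65,0.1,0,0,6],
    [-6,-0.8,0.2,0,0,7.2],
    [-7,-0.9,0.4,0,0,8.3],
    [-7.9,-1,0.5,0,0,9.2]
  ]
}}

```text
time: 2.1
position: [0.5563, -0.2294, 0.3251]
tcp_rot: [0.787, 0.617, -0.0, -0.001]
ft_force: [-0.1, 0.8, 1.1]
opening: 0.093
finger_force: 0.0
```

Emit:
{"fn": "step_arm", "kwargs": {
  "motion": [
    [0,0,0,0,0,0],
    [0,0,0,0,0,0],
    [0,0,0,0,0,0],
    [0,0,0,0,0,0],
    [0,0,0,0,0,0],
    [0,0,0,0,0,0],
    [0,0,0,0,0,0],
    [0,0,0,0,0,0]
  ]
}}

```text
time: 3.1
position: [0.5561, -0.2275, 0.3266]
tcp_rot: [0.786, 0.619, -0.0, -0.0]
ft_force: [0.3, 0.4, 0.1]
opening: 0.0929
finger_force: 0.0
```

```bash
python3 - <<'E'
from h import *
s=robot.sense();print(s['position'],s['time'],s['q']);print(units((.568,-.2565,.32),-.241))
f=grab('wrist','w1');w=cloud(f);im=f['frame']
m=(w[...,2]>.203)&(w[...,2]<.235)&(im.max(-1)<95)
n,l,st,c=cv2.connectedComponentsWithStats(m.astype(np.uint8));k=1+st[1:,4].argmax();print(st[k])
p=w[l==k];t=p[p[:,2]>.212];r=cv2.minAreaRect((t[:,:2]*1000).astype(np.float32));print(r,np.median(t[:,2]),np.nanmedian(p,0))
E
```

```text
[ 0.55612191 -0.22748974  0.3265924 ] 3.1 [-4.73591131e-01  1.14604650e-01  1.31072065e+00 -3.32821547e-05
  1.71633266e+00 -2.36557502e-01]
[-0.423  0.306  0.11  -0.001  0.     0.045]
[ 335  183   21  162 2756]
((568.3150634765625, -255.43734741210938), (141.07696533203125, 14.120391845703125), 76.29600524902344) 0.2217322106956294 [ 0.56957074 -0.24942457  0.2217135 ]
```

View pics/w1.png

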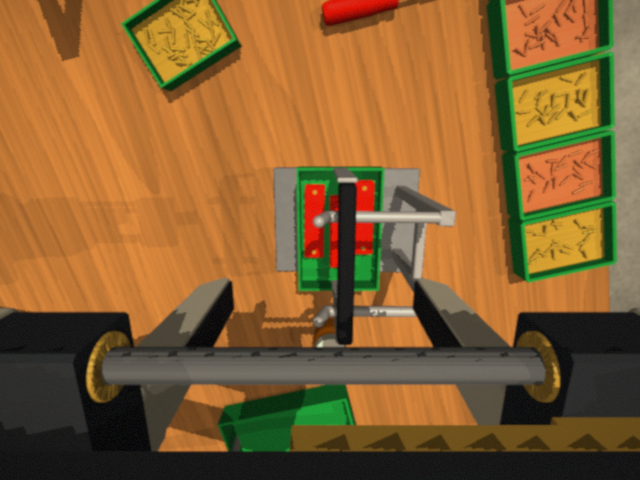

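The wrist view shows the bar at column 345, rows 183–345, between the open fingers. All three views agree on the bar centre: (0.568, -0.256), top at 0.222. Next I align and descend; the TCP target is z 0.192.

```bash
python3 - <<'E'
from h import *
print(units((.5683,-.256,.192),-.2392))
E
```

```text
[-4.140e-01  3.090e-01  2.243e+00 -1.000e-03  0.000e+00  2.400e-02]
```

Emit:
{"fn": "step_arm", "kwargs": {
  "motion": [
    [-0.2,0.15,0.1,0,0,0],
    [-0.41,0.31,0.3,0,0,0],
    [-0.41,0.31,0.7,0,0,0],
    [-0.41,0.31,1.1,0,0,0],
    [-0.41,0.31,1.5,0,0,0],
    [-0.41,0.31,1.9,0,0,0],
    [-0.41,0.31,2.15,0,0,0],
    [-0.41,0.31,2.25,0,0,0]
  ]
}}

```text
time: 4.15
position: [0.5679, -0.2559, 0.1899]
tcp_rot: [0.786, 0.618, -0.0, -0.001]
ft_force: [0.8, 0.0, 0.2]
opening: 0.0932
finger_force: 0.0
```

Emit:
{"fn": "step_arm", "kwargs": {
  "motion": [
    [0,0,0,0,0,0],
    [0,0,0,0,0,0],
    [0,0,0,0,0,0],
    [0,0,0,0,0,0],
    [0,0,0,0,0,0],
    [0,0,0,0,0,0],
    [0,0,0,0,0,0],
    [0,0,0,0,0,0]
  ]
}}

```text
time: 5.15
position: [0.5684, -0.2558, 0.1916]
tcp_rot: [0.786, 0.619, -0.0, -0.0]
ft_force: [-0.6, 0.0, 0.0]
opening: 0.0928
finger_force: 0.0
```

```bash
python3 - <<'E'
from h import *
print(units((.5683,-.256,.192),-.2392),robot.sense()['ft_force'])
E
```

```text
[-0.004 -0.001 -0.006 -0.     0.     0.025] [-0.62222408  0.00254836  0.01339053]
```

Emit:
{"fn": "step_arm", "kwargs": {
  "motion": [
    [0,0,0,0,0,0],
    [0,0,0,0,0,0],
    [0,0,0,0,0,0],
    [0,0,0,0,0,0],
    [0,0,0,0,0,0],
    [0,0,0,0,0,0],
    [0,0,0,0,0,0],
    [0,0,0,0,0,0]
  ],
  "gripper": 1
}}

```text
time: 6.15
position: [0.5684, -0.2557, 0.1916]
tcp_rot: [0.786, 0.619, -0.0, -0.0]
ft_force: [0.7, -0.9, 0.4]
opening: 0.0176
finger_force: 0.0
```

Emit:
{"fn": "step_arm", "kwargs": {
  "motion": [
    [0,0,0,0,0,0],
    [0,0,0,0,0,0],
    [0,0,0,0,0,0],
    [0,0,0,0,0,0],
    [0,0,-0.02,0,0,0],
    [0,0,-0.05,0,0,0],
    [0,0,-0.08,0,0,0],
    [0,0,-0.1,0,0,0]
  ]
}}

```text
time: 7.15
position: [0.5683, -0.2556, 0.1974]
tcp_rot: [0.786, 0.619, -0.0, -0.0]
ft_force: [0.2, -0.2, -6.5]
opening: 0.0139
finger_force: 30.0
```

Emit:
{"fn": "step_arm", "kwargs": {
  "motion": [
    [0,0,-0.03,0,0,0],
    [0,0,-0.1,0,0,0],
    [0,0,-0.22,0,0,0],
    [0,0,-0.36,0,0,0],
    [0,0,-0.5,0,0,0],
    [0,0,-0.61,0,0,0],
    [0,0,-0.68,0,0,0],
    [0,0,-0.7,0,0,0]
  ]
}}

```text
time: 8.15
position: [0.5686, -0.2558, 0.24]
tcp_rot: [0.786, 0.619, 0.0, 0.0]
ft_force: [-0.4, 0.5, -8.3]
opening: 0.0141
finger_force: 30.0
```

```bash
python3 - <<'E'
from h import *
s=robot.sense();print(s['position'],s['ft_force'],s['torque'],s['opening'])
a=grab('scene','s2')['frame'][170:350,180:340];b=grab('wrist','w2')['frame']
cv2.imwrite('pics/c2.png',np.hstack([cv2.resize(a,(380,428)),cv2.resize(b,(420,315)).copy() if 0 else cv2.copyMakeBorder(cv2.resize(b,(420,315)),0,113,0,0,0)]))
E
```

```text
[ 0.56855178 -0.25579831  0.23997474] [-0.36493018  0.4805771  -8.3226871 ] [-0.05434863  0.08398057 -0.00442385] 0.014098129958361431
```

View pics/c2.png

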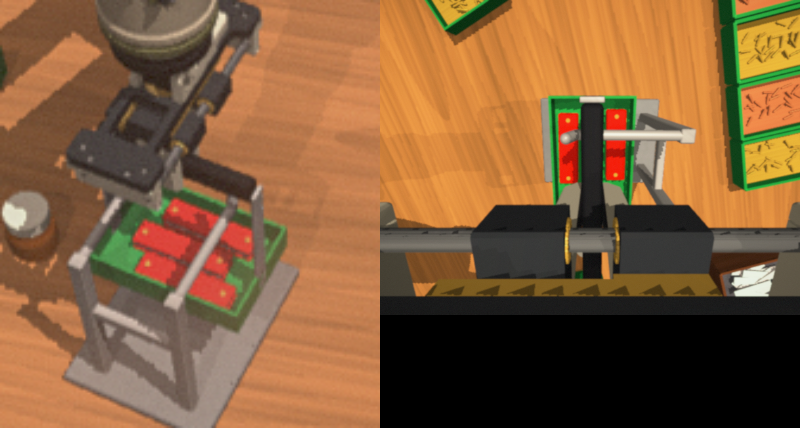

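Lifted and level: the bar is between the pads at about (220,170) in the left half, with all three knives in the tray. Next I draw it out along the hanger's -x, which is tool -y.

Emit:
{"fn": "step_arm", "kwargs": {
  "motion": [
    [0,-0.05,0,0,0,0],
    [0,-0.2,0,0,0,0],
    [0,-0.45,0,0,0,0],
    [0,-0.8,0,0,0,0],
    [0,-1.15,0,0,0,0],
    [0,-1.45,0,0,0,0],
    [0,-1.7,0,0,0,0],
    [0,-1.8,0,0,0,0]
  ]
}}

```text
time: 9.25
position: [0.4625, -0.2301, 0.2397]
tcp_rot: [0.786, 0.618, -0.0, 0.0]
ft_force: [0.6, -0.2, -7.2]
opening: 0.0135
finger_force: 30.0
```

```bash
python3 - <<'E'
from h import *
s=robot.sense();print(s['position'],s['ft_force'],s['opening']);print(units((.581,.2105,.231),-.2392))
E
```

```text
[ 0.46249967 -0.23012666  0.23974249] [ 0.56991353 -0.17813348 -7.18177687] 0.013512401571195563
[7.602e+00 1.940e-01 1.450e-01 2.000e-03 2.000e-03 2.200e-02]
```

Emit:
{"fn": "step_arm", "kwargs": {
  "motion": [
    [0.05,0,0,0,0,0],
    [0.2,0,0,0,0,0],
    [0.5,0,0,0,0,0],
    [0.95,0.03,0,0,0,0],
    [1.5,0.05,0,0,0,0],
    [2.1,0.07,0,0,0,0],
    [2.75,0.09,0,0,0,0],
    [3.4,0.1,0,0,0,0]
  ]
}}

```text
time: 10.25
position: [0.5175, -0.0309, 0.2396]
tcp_rot: [0.785, 0.619, 0.0, -0.0]
ft_force: [0.2, -0.3, -7.2]
opening: 0.0138
finger_force: 30.0
```

Emit:
{"fn": "step_arm", "kwargs": {
  "motion": [
    [0.65,0.02,0,0,0,0],
    [1.3,0.04,0,0,0,0],
    [1.95,0.05,0,0,0,0],
    [2.6,0.07,0,0,0,0],
    [3.2,0.08,0,0,0,0],
    [3.65,0.09,0,0,0,0],
    [3.95,0.1,0,0,0,0],
    [4.1,0.1,0,0,0,0]
  ]
}}

```text
time: 11.25
position: [0.5806, 0.2056, 0.2393]
tcp_rot: [0.785, 0.619, -0.0, -0.0]
ft_force: [0.3, 0.5, -7.6]
opening: 0.0137
finger_force: 30.0
```

```bash
python3 - <<'E'
from h import *
s=robot.sense();print(s['position'],s['ft_force'],s['opening']);print(units((.581,.2105,.231),-.2392))
f=grab('scene','s3');w=cloud(f);im=f['frame'].astype(int)
m=(im[...,1]-im[...,2]>40)&(im[...,1]-im[...,0]>20)&(w[...,2]>.05)&(w[...,0]>.46)&(w[...,1]>.08)&(w[...,1]<.35)
p=w[m];print(m.sum(),np.nanpercentile(p,[1,50,99],axis=0).round(3).tolist())
rim=p[p[:,2]>np.nanpercentile(p[:,2],99)-.012]
r=cv2.minAreaRect((rim[:,:2]*1000).astype(np.float32));print(r)
A=np.c_[rim,np.ones(len(rim))];k=np.linalg.lstsq(np.c_[rim[:,:2],np.ones(len(rim))],rim[:,2],rcond=None)[0];print('rim slope',k)
cv2.imwrite('pics/c3.png',cv2.resize(f['frame'][150:410,360:620],(600,600)))
E
```

```text
[0.58055569 0.20556692 0.23929417] [ 0.25196989  0.50170585 -7.63219075] 0.01371458005294884
[ 0.082 -0.012  0.138 -0.007  0.005  0.04 ]
476 [[0.52, 0.126, 0.106], [0.585, 0.16, 0.112], [0.643, 0.285, 0.142]]
((581.174072265625, 204.7994384765625), (148.01536560058594, 102.89047241210938), 76.71940612792969)
rim slope [-0.00383878 -0.02021879  0.14454153]
```

View pics/c3.png

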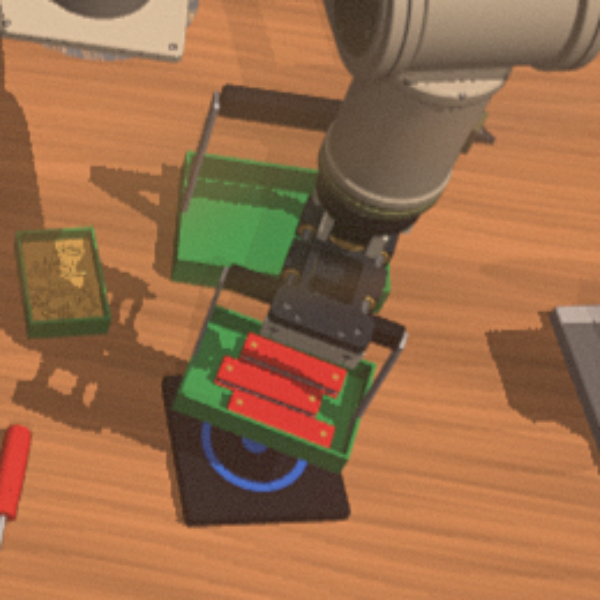

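The carrier is level over the reader, with its rim rectangle centred at (0.581, 0.205) and all three knives in. One small final trim, then hold.

Emit:
{"fn": "step_arm", "kwargs": {
  "motion": [
    [0.02,0,0.02,0,0,0],
    [0.04,0,0.05,0,0,0],
    [0.06,0,0.08,0,0,0],
    [0.08,0,0.11,0,0,0],
    [0.08,0,0.13,0,0,0],
    [0.08,0,0.13,0,0,0],
    [0.08,0,0.13,0,0,0],
    [0.08,0,0.13,0,0,0]
  ]
}}

```text
time: 12.3
position: [0.582, 0.2089, 0.232]
tcp_rot: [0.786, 0.619, 0.0, 0.0]
ft_force: [0.2, -0.3, -8.1]
opening: 0.0137
finger_force: 30.0
```

Emit:
{"fn": "step_arm", "kwargs": {
  "motion": [
    [0,0,0,0,0,0],
    [0,0,0,0,0,0],
    [0,0,0,0,0,0],
    [0,0,0,0,0,0],
    [0,0,0,0,0,0],
    [0,0,0,0,0,0],
    [0,0,0,0,0,0],
    [0,0,0,0,0,0]
  ]
}}

```text
time: 13.3
position: [0.5819, 0.2089, 0.2318]
tcp_rot: [0.786, 0.619, 0.0, 0.0]
ft_force: [-0.0, -0.1, -7.7]
opening: 0.0137
finger_force: 30.0
```

```bash
python3 - <<'E'
from h import *
s=robot.sense();print(s['position'],s['finger_force'],np.abs(s['joint_vel']).max())
f=grab('scene','s4');w=cloud(f);im=f['frame'].astype(int)
m=(im[...,1]-im[...,2]>40)&(im[...,1]-im[...,0]>20)&(w[...,2]>.05)&(w[...,0]>.46)&(w[...,1]>.08)&(w[...,1]<.35)
p=w[m];rim=p[p[:,2]>np.nanpercentile(p[:,2],99)-.012]
print(np.nanpercentile(p[:,2],[1,99]),cv2.minAreaRect((rim[:,:2]*1000).astype(np.float32)))
print(robot.sign_off())
E
```

```text
[0.58192217 0.20888374 0.23183904] 29.998622238636017 0.0016252900667816635
[0.0990706  0.13462714] ((583.2452392578125, 208.43116760253906), (146.9798583984375, 102.95316314697266), 76.09546661376953)
the job is handed in; nothing more can be done
None
```

I handed the job in at about 13 s, with the gripper holding the small green carrier level and steady over the middle of the reader, its underside about 8 cm above the face. All three knives were in the tray in the last picture I viewed, just before the final 8 mm trim; the hand-in returned no verdict.

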